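# Finish a battery carrier: set the plate, fit the U-bolts, close the loaded drawer

## Robot

A 6-joint arm with a two-finger parallel gripper is mounted at the origin on the work surface. World frame = base frame: x ahead of the robot, y to its left, z up, the work surface at z = 0. Lengths are in m, angles in rad, forces in N, time in s.
With the tool pointing down it reaches from about 0.325 to 0.775 m from the base axis. Payload 5.5 kg.
Tool frame: the origin (TCP) lies at the very end of the fingers, on their centre line; the grasp point (between the pads) lies 19 mm behind it; x points along the fingers, y is the direction in which the jaws open and shut, and the axes are right-handed (so a half turn about x gives the same grasp; the last joint's range is limited). The gripper opens to 88 mm and grips with 3 to 60 N. Pads are 20 mm wide; open, the fingers measure 115 mm over their backs; the gripper's body (75 mm by 178 mm) begins 61 mm behind the grasp point.
Start: joints at [1.044, 0.091, 1.231, -0, 1.82, -0.057], TCP at [0.272, 0.535, 0.223] pointing down, gripper open.
Joint ranges: [-2.87, 2.87], [-0.86, 2.18], [0.17, 2.46], [-1.51, 4.65], [0.06, 2.69], [-2.65, 2.65]. Speed limits (rad/s): [2.57, 2.57, 3.01, 3.14, 3.14, 3.14].

## Interface

Orientations are given as a unit quaternion [w, x, y, z].
In Python, from workcell import * gives the robot as it stands. Calls block until the motion is done:
- move_to(position, orientation): joint-space move of the TCP to a pose.
- servo_line(position, feed=0.15, frame=None): straight line of the TCP; frame=None keeps the orientation; feed is the mean speed in m/s.
- goto_joints(angles): joint-space move.
- move_gripper(opening, strength=None): opening from 0.0 (shut) to 1.0 (fully open); strength is the grip in N (None keeps the last); returns when the fingers have stopped.
- wait(seconds).
- ik(position, orientation): joint angles nearest the present ones, or None.
- camera(name): name is "scene" or "top" or "wrist"; returns a dict with "pixels" (384x512x3 uint8, blue, green, red), "depth" (384x512 float32, m along the optical axis (not along the pixel's ray), 0 where there is no reading), "fx", "fy", "cx", "cy" (pixels), "dist" ([k1, k2, p1, p2, k3] as OpenCV has them; the pictures are not rectified), "world_from_camera" (4x4, takes a point from camera to world coordinates); the wrist camera has in their place "T_tool_cam" (4x4, takes a point from camera to tool coordinates, whose origin is the TCP and whose axes are the tool frame's). Camera axes: x right, y down, z forward; pixel columns grow to the right and rows downward; lengths in m; the calibration is good to about 2 mm. A picture is of the moment at which its call begins: read the wrist's pose just before it.
A pose or a line that the arm cannot do raises IKError and nothing moves.
- sign_off(): hands the job in, once; it reports no verdict.
Trained networks look in the newest picture that a camera, given by its name, has taken for a name from the list of things; names that differ only in an ending like _2 or _b are one class to them, and where a whole thing is asked for, a point or a joint stands for the part that bears it (a point fixed in the world has none). Each returns a list of dicts, best first, with "p" (0 to 1); they miss things now and then, are a little off and sometimes report something else, mostly with a low value. They report only what shows in the picture. A call takes as long as a camera call. They do not tell look-alikes from the thing itself.
- masks_of(target, camera): "region" (384x512 bool, what is visible of it) and "uv" ([column, row] in pixels, amid what is visible of it).
Readings, each from a call of its own:
- read_time(): time.
- read_q(): joint angles.
- read_dq(): joint speeds.
- read_joint_efforts(): joint torques, N m.
- read_tool_pos(): TCP position.
- read_ee_rot(): TCP orientation.
- read_force(): force on the tool from outside, world axes, zero at the start.
- read_moment(): the same for the moment, N m.
- read_gripper_width(): opening from 0.0 (shut) to 1.0 (fully open).
Only numpy, scipy, OpenCV 4.12 (cv2) and the standard library are available. Lean on these libraries where they do the work, as an engineer would, in place of code of your own. Each camera call takes 0.05 s, during which the arm holds its last target.

## Task

Finish the battery carrier: slide the aluminium saddle plate along its slots until its pointer stands at the marker clip, then swing the clamp lever to its stop to tighten it, and only after that set every U-bolt from the rack over the tube, one to a station, both legs through a pair of holes in the plate, down until its crown rests on the tube. Also stand every green cell block upright in a bay of the battery drawer, one to a bay, and push the drawer fully home. Leave the roll of tape beside the carrier where it lies.

Things in the scene. Friction and masses are not known exactly. Their poses are not given: they have to be found in the camera images.
- carrier: fixed grey carrier frame, 335 mm along its y; origin under its middle on the bench; x away from the robot, y to the left. A dark steel tube, 40 mm thick, runs level along y, its top 95 mm above the bench, 285 mm between end blocks 106 mm high. The aluminium saddle plate lies under the tube
- pointer (a point): tip of the small dark pointer on the front (robot-side) edge of the saddle plate (140 x 220 x 10 mm, top 55 mm above the bench). The plate slides along the tube (carrier y) on its slotted holes, 60 mm in all, against about 5 N of friction, and stays where it is left; it cannot turn
- mark (a point): line on the small yellow marker clip on the scale rail just in front of the plate, clip top 60 mm above the bench. The clip is stiff and stays put. Axes as the carrier; the pointer is at the mark when its y in this frame is 0. At the start the plate is 18 to 52 mm short of it and must go to +y
- tab (a point): centre of the upright tab on the front left corner of the saddle plate, for moving it: 14 mm thick along the tube, 34 mm across it; this point is 79 mm above the bench, 18 mm below the tab's top. Moves with the plate, axes as the carrier
- lever_knob (a point): centre of the upright black knob on the end of the clamp lever, 19 mm thick, from 73 to 115 mm above the bench, this point at 97 mm. It moves on an arc of 70 mm radius about the lever's axis
- lever_axis (a point): point on the clamp lever's fixed vertical axis, at the height of the knob's centre, at the front of the saddle plate
- lever (a joint): clamp lever angle, rad: 0 fully loose (lever pointing to the carrier's -x), growing clockwise seen from above, 1.3 at the stop = tight. Starts between 0 and 0.3; takes about 2 N at the knob and stays where it is left
- drawer (a joint): how far the battery drawer is open, m: 0 fully home, 0.105 to 0.122 at the start (0.125 at most). It slides in towards +x of its own frame (away from the robot) against about 3 N of friction
- drawer_handle (a point): middle of the drawer's steel bar handle, 66 mm above the bench; the bar is 100 mm long along the drawer's y and 35 mm out from its front panel (top 89 mm above the bench). Moves with the drawer; x axis = the way in. The grey housing is 140 x 200 x 95 mm
- bay0 (a point): centre of the floor of the drawer's right-hand bay (seen from the robot), 12 mm above the bench. A bay is 100 mm along the drawer's x and 76 mm wide; side walls, divider and back are 22 mm high above its floor, the front panel 77 mm. Moves with the drawer; axes as the drawer
- bay1 (a point): centre of the floor of the left-hand bay, like bay0, 86 mm from it along the drawer's y
- rack: fixed plywood rack, 110 x 190 x 45 mm, with three slots 70 mm apart along its y in which the U-bolts start upright, their tips on the bench; origin under its middle
- station0 (a point): right-hand (-y) clamp station of the saddle plate: point on the plate's top half-way between its two holes, under the tube. The holes, 14 mm across and right through, lie at x = -32 and +32 mm, either side of the tube. Stations are 70 mm apart; axes as the carrier; moves with the plate
- station1 (a point): middle clamp station of the saddle plate: point on the plate's top half-way between its two holes, under the tube. The holes, 14 mm across and right through, lie at x = -32 and +32 mm, either side of the tube. Stations are 70 mm apart; axes as the carrier; moves with the plate
- station2 (a point): left-hand (+y) clamp station of the saddle plate: point on the plate's top half-way between its two holes, under the tube. The holes, 14 mm across and right through, lie at x = -32 and +32 mm, either side of the tube. Stations are 70 mm apart; axes as the carrier; moves with the plate
- ubolt0_lug (a point): square steel U-bolt, may be absent; point in the grip lug on top: lug 10 mm thick (own y), 44 mm long (x), from 13 below to 14 mm above the point. Legs 10 mm thick with round tips at x = -32 and +32 mm, tips 103 mm below; underside of the crown 23 mm below. Fitted, it rests on the tube, the point 63 mm above the plate's top. 0.18 kg
- ubolt1_lug (a point): square steel U-bolt, may be absent; point in the grip lug on top: lug 10 mm thick (own y), 44 mm long (x), from 13 below to 14 mm above the point. Legs 10 mm thick with round tips at x = -32 and +32 mm, tips 103 mm below; underside of the crown 23 mm below. Fitted, it rests on the tube, the point 63 mm above the plate's top. 0.18 kg
- ubolt2_lug (a point): square steel U-bolt, may be absent; point in the grip lug on top: lug 10 mm thick (own y), 44 mm long (x), from 13 below to 14 mm above the point. Legs 10 mm thick with round tips at x = -32 and +32 mm, tips 103 mm below; underside of the crown 23 mm below. Fitted, it rests on the tube, the point 63 mm above the plate's top. 0.18 kg
- cells0_mid (a point): battery cell block, may be absent: 2 x 3 dark green round cells in black frames, 80 mm (own x) x 54 mm (own y) x 65 mm high, standing upright; the point is its centre, half-way up. About 0.35 kg
- cells1_mid (a point): battery cell block, may be absent: 2 x 3 dark green round cells in black frames, 80 mm (own x) x 54 mm (own y) x 65 mm high, standing upright; the point is its centre, half-way up. About 0.35 kg
- tape: bystander, not to be moved: roll of white tape lying flat, 92 mm across, 24 mm high; origin at the centre of its underside
Things that resemble listed ones, but are neither listed nor needed, are in the scene too. What is shaped like the part that bears ubolt1_lug but orange is not meant. Leave any blue look-alike of the part that bears cells1_mid alone.

How it is judged:
By the outcome, as a careful person would: the job done as asked, in the order asked, and still so for the second after the job is handed in, with the robot touching nothing.
Of ubolt0, ubolt1, ubolt2 only 2 to 3 are there at a start; the rules pass over those that are not, and their reading is None.
Of cells0, cells1 only 1 to 2 are there at a start; the rules pass over those that are not, and their reading is None.
At some moment in a run one of cells0, cells1 may be knocked a few centimetres aside while the robot is not near it.
It also fails if it takes over 210 s, if anything falls off the work surface, if the arm or the gripper's body presses on something with over 40 N, if the wrist force passes 120 N, or if a joint passes its speed limit or range.

## Working session

There is one attempt and no reset: what is moved stays moved. The work goes in short steps, each a Python script; the robot and the scene stay as the last script left them, time stands still between calls to the robot, and variables do not carry over. Pictures are saved under pics/ and viewed, and the job is handed in when it is done.

```bash
ls; mkdir -p pics; cat > h.py <<'E'
from workcell import *
import numpy as np, cv2
def snap(name,fn=None):
    T=None
    if name=='wrist':
        p=np.array(read_tool_pos());q=read_ee_rot()
    c=camera(name)
    if name=='wrist':
        M=np.eye(4);M[:3,:3]=R(q);M[:3,3]=p
        c['W']=M@np.array(c['T_tool_cam'])
    else: c['W']=np.array(c['world_from_camera'])
    if fn: cv2.imwrite('pics/'+fn+'.png',c['pixels'])
    return c
def R(q):
    from scipy.spatial.transform import Rotation as Ro
    return Ro.from_quat([q[1],q[2],q[3],q[0]]).as_matrix()
def K(c): return np.array([[c['fx'],0,c['cx']],[0,c['fy'],c['cy']],[0,0,1.]])
def ray(c,u,v):
    n=cv2.undistortPoints(np.array([[[u,v]]],float),K(c),np.array(c['dist'],float))[0,0]
    return np.array([n[0],n[1],1.])
def pix(c,u,v,z=None):
    "world point from depth, or by plane z"
    d=ray(c,u,v);W=c['W']
    if z is None:
        dd=c['depth'][int(round(v)),int(round(u))]
        return (W@np.r_[d*dd,1])[:3]
    w=W[:3,:3]@d
    return W[:3,3]+w*(z-W[2,3])/w[2]
def proj(c,P):
    Wi=np.linalg.inv(c['W']);p=Wi@np.r_[P,1]
    r,_=cv2.projectPoints(p[:3].reshape(1,3),np.zeros(3),np.zeros(3),K(c),np.array(c['dist'],float))
    return r[0,0]
def cloud(c):
    h,w=c['depth'].shape
    uu,vv=np.meshgrid(np.arange(w),np.arange(h))
    n=cv2.undistortPoints(np.stack([uu,vv],-1).reshape(-1,1,2).astype(float),K(c),np.array(c['dist'],float))[:,0]
    d=c['depth'].reshape(-1)
    P=np.c_[n*d[:,None],d]
    P=P@c['W'][:3,:3].T+c['W'][:3,3]
    P[d==0]=np.nan
    return P.reshape(h,w,3)
def down(yaw):
    "tool x down; jaw (tool y) direction at yaw from world x"
    from scipy.spatial.transform import Rotation as Ro
    y=np.array([np.cos(yaw),np.sin(yaw),0]);x=np.array([0,0,-1.]);z=np.cross(x,y)
    q=Ro.from_matrix(np.c_[x,y,z]).as_quat()
    return [q[3],q[0],q[1],q[2]]
E
python3 - <<'E'
from h import *
for n in ['scene','top','wrist']:
    c=snap(n,n+'0')
    print(n,np.round(c['W'],3).tolist(),c['fx'])
print(read_time(),read_ee_rot(),R(read_ee_rot()))
E
```

```text
pics
scene [[0.053, 0.646, -0.761, 1.229], [0.999, -0.044, 0.032, -0.001], [-0.012, -0.762, -0.648, 0.699], [0.0, 0.0, 0.0, 1.0]] 384.33415098473967
top [[0.016, -0.997, 0.071, 0.411], [-1.0, -0.015, 0.014, -0.002], [-0.013, -0.071, -0.997, 1.343], [0.0, 0.0, 0.0, 1.0]] 461.3789066065875
wrist [[0.452, 0.852, 0.264, 0.199], [0.892, -0.432, -0.135, 0.571], [-0.001, 0.297, -0.955, 0.384], [0.0, 0.0, 0.0, 1.0]] 269.00882007732116
0.15 [ 0.68753498  0.16406124  0.68784327 -0.16507937] [[-7.59135339e-04  4.52692517e-01  8.91666366e-01]
 [-1.29883960e-03  8.91665425e-01 -4.52693145e-01]
 [-9.99998868e-01 -1.50178695e-03 -8.89197660e-05]]
```

View pics/scene0.png

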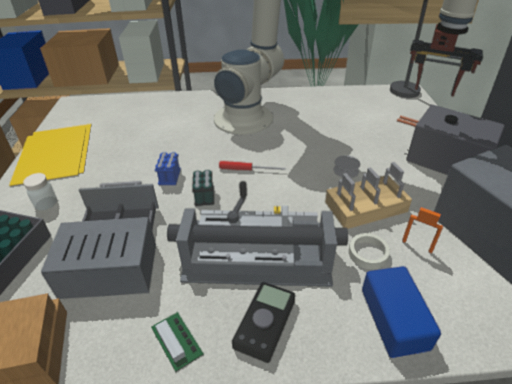

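View pics/top0.png

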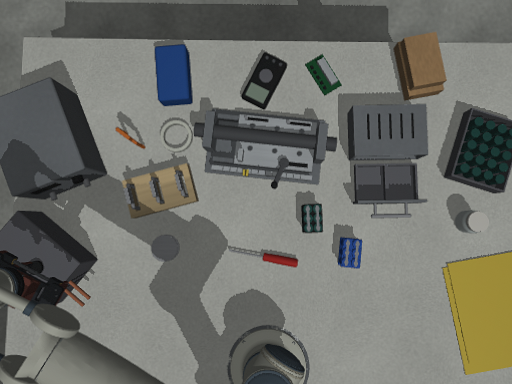

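View pics/wrist0.png

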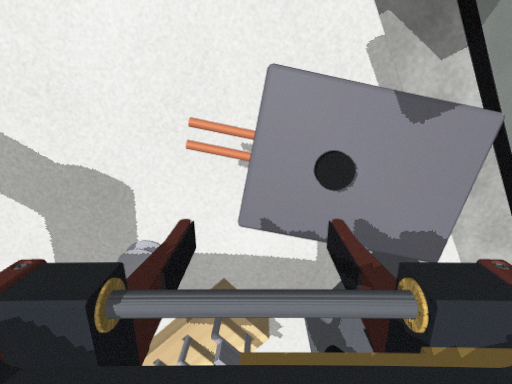

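```bash
python3 - <<'E'
from h import *
c=snap('top');I=c['pixels']
a=cv2.resize(I[95:215,190:340],None,fx=5,fy=5,interpolation=cv2.INTER_CUBIC);cv2.imwrite('pics/t_car.png',a)
a=cv2.resize(I[95:270,290:430],None,fx=4,fy=4-0.6,interpolation=cv2.INTER_CUBIC);cv2.imwrite('pics/t_dr.png',a)
a=cv2.resize(I[110:225,100:210],None,fx=5,fy=5,interpolation=cv2.INTER_CUBIC);cv2.imwrite('pics/t_rack.png',a)
for t in ['carrier','pointer','mark','tab','lever_knob','drawer_handle','bay0','bay1','rack','ubolt0_lug','cells0_mid','tape','lever']:
    for m in masks_of(t,'top'):
        u,v=m['uv'];print(t,round(m['p'],2),np.round([u,v],1),int(m['region'].sum()),np.round(pix(c,u,v),3))
E
```

```text
carrier 0.9 [264. 143.] 8227 [0.623 0.021 0.082]
carrier 0.61 [278.6 172.7] 229 [ 0.541 -0.021  0.078]
pointer 0.96 [272.5 149.4] 2726 [ 0.61  -0.003  0.052]
tab 0.74 [279.7 147.5] 2678 [ 0.616 -0.023  0.049]
lever_knob 0.53 [277.9 174.2] 219 [ 0.538 -0.019  0.073]
drawer_handle 0.63 [387.2 186. ] 2829 [ 0.513 -0.33   0.029]
drawer_handle 0.3 [311.8 218.9] 617 [ 0.416 -0.115  0.06 ]
bay0 0.97 [388.4 188.7] 2859 [ 0.505 -0.332  0.037]
bay1 0.97 [388.4 188.7] 2859 [ 0.505 -0.332  0.037]
rack 0.9 [163.3 191.5] 2327 [0.486 0.304 0.046]
ubolt0_lug 0.65 [179.  182.4] 121 [0.508 0.246 0.115]
ubolt0_lug 0.43 [178.4 122.9] 400 [0.688 0.272 0.02 ]
tape 0.77 [181.1 148.9] 338 [0.612 0.261 0.025]
tape 0.57 [387.3 187.2] 2800 [ 0.509 -0.33   0.033]
lever 0.66 [163.1 189.9] 2223 [0.491 0.304 0.046]
lever 0.56 [281.  170.1] 179 [ 0.55  -0.027  0.07 ]
```

```bash
python3 - <<'E'
from h import *
c=snap('scene');I=c['pixels']
a=cv2.resize(I[170:300,160:350],None,fx=4,fy=4,interpolation=cv2.INTER_CUBIC);cv2.imwrite('pics/s_car.png',a)
for t in ['pointer','mark','tab','lever_knob','drawer_handle','bay0','ubolt0_lug','cells0_mid','tape','lever']:
    for m in masks_of(t,'scene'):
        u,v=m['uv'];print(t,round(m['p'],2),np.round([u,v],1),int(m['region'].sum()),np.round(pix(c,u,v),3))
E
```

```text
pointer 0.82 [246.3 246.4] 2909 [ 0.661 -0.004  0.056]
mark 0.63 [274.1 208.7] 53 [0.548 0.067 0.06 ]
tab 0.68 [247.2 250.5] 2842 [ 0.673 -0.003  0.056]
tab 0.38 [255.4 243.5] 12309 [0.655 0.016 0.058]
lever_knob 0.65 [364.  201.5] 2598 [0.523 0.298 0.048]
lever_knob 0.54 [235.2 209.8] 309 [ 0.56  -0.027  0.074]
drawer_handle 0.79 [117.8 196.7] 2498 [ 0.474 -0.329  0.057]
bay0 0.94 [118.2 201.8] 2406 [ 0.475 -0.332  0.041]
bay0 0.22 [247.9 250. ] 2803 [ 0.673 -0.001  0.058]
ubolt0_lug 0.68 [347.7 191.1] 368 [0.529 0.248 0.091]
tape 0.93 [368.7 242.3] 779 [0.62  0.291 0.003]
lever 0.54 [239.6 207.7] 315 [ 0.549 -0.017  0.07 ]
```

View pics/t_car.png

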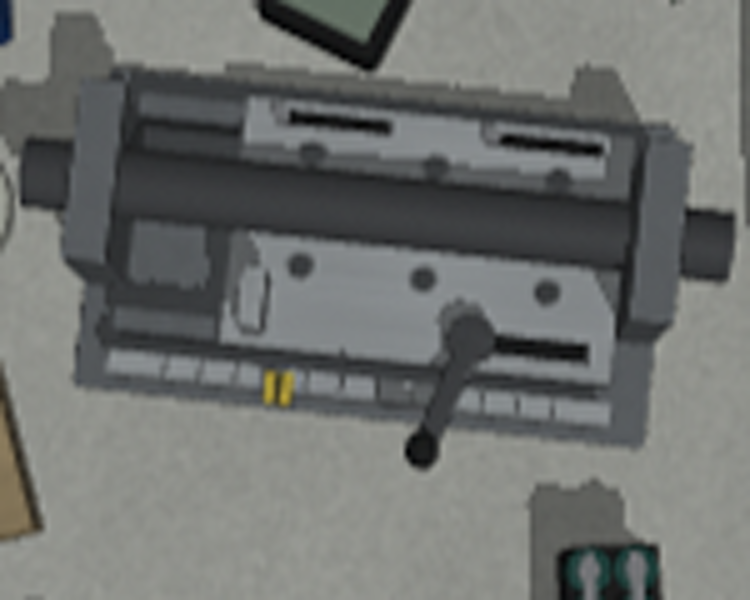

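View pics/t_dr.png

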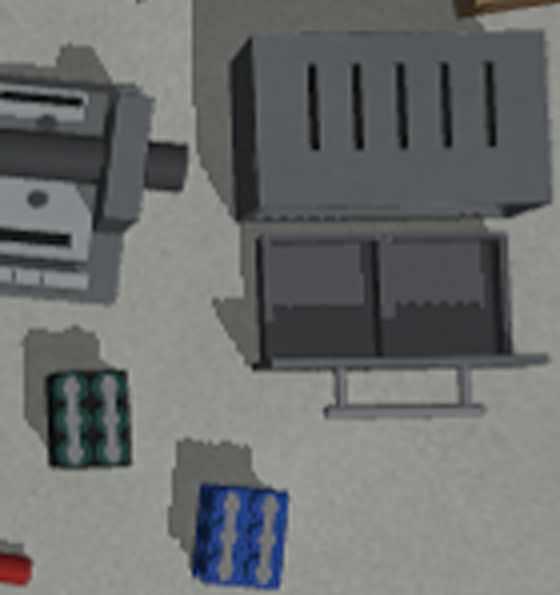

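View pics/t_rack.png

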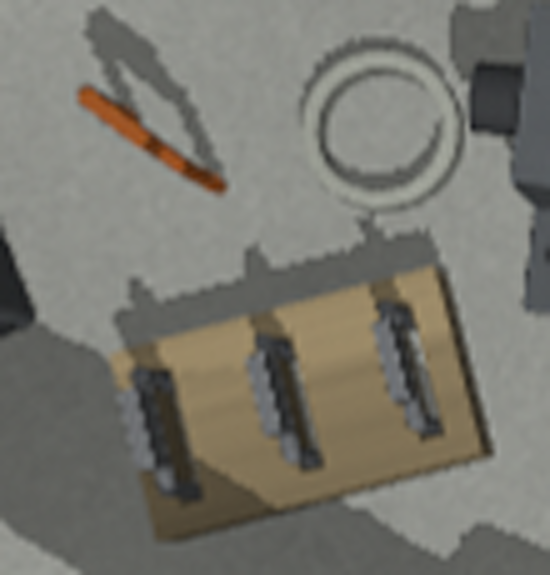

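View pics/s_car.png

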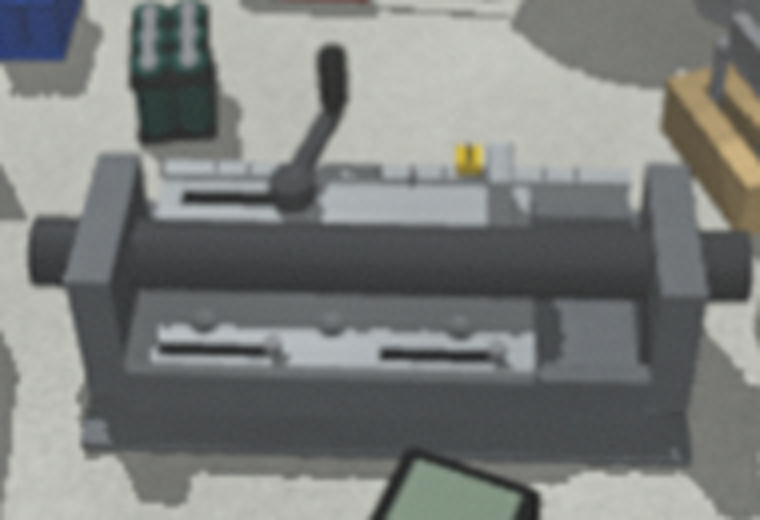

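```bash
cat >> h.py <<'E'
def rect(P,mask):
    Q=P[mask][:,:2];Q=Q[~np.isnan(Q[:,0])].astype(np.float32)
    (cx,cy),(w,h),a=cv2.minAreaRect(Q*1000)
    b=cv2.boxPoints(((cx,cy),(w,h),a))
    return np.array([cx,cy])/1000,(w,h),a
E
python3 - <<'E'
from h import *
c=snap('top');P=cloud(c);z=P[...,2];x=P[...,0];y=P[...,1]
B=lambda x0,x1,y0,y1,z0,z1:(x>x0)&(x<x1)&(y>y0)&(y<y1)&(z>z0)&(z<z1)
L=B(.5,.75,0.05,.25,.1,.112);Rr=B(.5,.75,-.18,-.08,.1,.112)
for n,m in [('Lblock',L),('Rblock',Rr),('cells',B(.35,.47,-.16,-.07,.05,.08)),('rack',B(.4,.58,.2,.42,.038,.052)),
  ('plate',B(.52,.72,-.12,.1,.045,.06)),('tape',B(.55,.67,.2,.32,.015,.032)),('housing',B(.55,.75,-.45,-.2,.085,.1)),('drawerfront',B(.4,.52,-.5,-.2,.08,.095)),('handle',B(.38,.47,-.45,-.2,.06,.073))]:
    print(n,m.sum(),rect(P,m),np.round(np.nanmedian(P[m],0),3))
T=B(.55,.72,-.1,.08,.085,.1)
Q=P[T][:,:2];print('tube',np.polyfit(Q[:,1],Q[:,0],1))
for u,v in [(258.2,165.4),(245.8,172.6),(240.5,155)]: print(pix(c,u,v),pix(c,u,v,.058))
for i,(a,b,e,f) in enumerate([(.47,.54,.2,.28),(.46,.53,.27,.335),(.44,.52,.34,.42)]):
    print('lug',rect(P,B(a,b,e,f,.08,.125)),B(a,b,e,f,.08,.125).sum(),np.round(np.nanmedian(P[B(a,b,e,f,.08,.125)],0),3))
E
```

```text
Lblock 360 (array([0.60961029, 0.20100919]), (154.11325073242188, 185.87326049804688), 27.465576171875) [0.654 0.173 0.106]
Rblock 346 (array([ 0.62917706, -0.11628101]), (63.02302169799805, 101.95263671875), 84.8185043334961) [ 0.628 -0.135  0.105]
cells 556 (array([ 0.41747147, -0.11664108]), (80.32207489013672, 53.66273498535156), 2.0447769165039062) [ 0.416 -0.116  0.063]
rack 1902 (array([0.48863589, 0.31673059]), (110.7780532836914, 192.00006103515625), 15.979292869567871) [0.488 0.307 0.045]
plate 2719 (array([ 0.61776294, -0.00868068]), (224.82872009277344, 176.4840545654297), 87.50944519042969) [ 0.603 -0.008  0.054]
tape 209 (array([0.611026  , 0.27760046]), (86.98192596435547, 119.36634826660156), 88.56523132324219) [0.628 0.268 0.023]
housing 3658 (array([ 0.66416302, -0.32101175]), (141.535888671875, 199.99713134765625), 1.8595269918441772) [ 0.663 -0.321  0.095]
drawerfront 206 (array([ 0.4672326 , -0.32739676]), (8.082438468933105, 185.27989196777344), 2.2317888736724854) [ 0.467 -0.329  0.088]
handle 207 (array([ 0.44304745, -0.30872916]), (149.07058715820312, 44.92509841918945), 88.624267578125) [ 0.433 -0.328  0.069]
tube [0.08942062 0.63761219]
[0.56315442 0.03661482 0.05833429] [0.56319398 0.03662498 0.058     ]
[0.54185868 0.07071011 0.06323551] [0.54239349 0.07100933 0.058     ]
[0.58591737 0.08394025 0.10004348] [0.59182905 0.08686167 0.058     ]
lug (array([0.50583994, 0.24862901]), (68.42725372314453, 11.060576438903809), 16.385387420654297) 126 [0.506 0.246 0.112]
lug (array([0.49139911, 0.31662799]), (66.40119934082031, 11.537452697753906), 17.233264923095703) 135 [0.489 0.314 0.111]
lug (array([0.47117664, 0.38326349]), (66.32939147949219, 11.533112525939941), 17.106706619262695) 147 [0.47  0.381 0.109]
```

```bash
cat >> h.py <<'E'
CY=-0.089  # carrier yaw
E
python3 - <<'E'
from h import *
move_to([.49,.06,.20],down(np.pi/2+CY))
c=snap('wrist','w1')
print(read_time(),read_tool_pos())
print(np.array(c['T_tool_cam']).round(3))
for P in [(.542,.071,.06),(.563,.0366,.055),(.592,.085,.079),(.545,-.02,.115)]: print(proj(c,P))
E
```

```text
3.3917 [0.49002782 0.06074133 0.20005875]
[[-0.001 -0.297  0.955 -0.162]
 [ 1.     0.     0.001 -0.001]
 [-0.     0.955  0.297 -0.082]
 [ 0.     0.     0.     1.   ]]
[273.33771601 219.03744034]
[247.24184031 234.92629954]
[288.74185328 262.62457848]
[188.20946544 250.41713912]
```

View pics/w1.png

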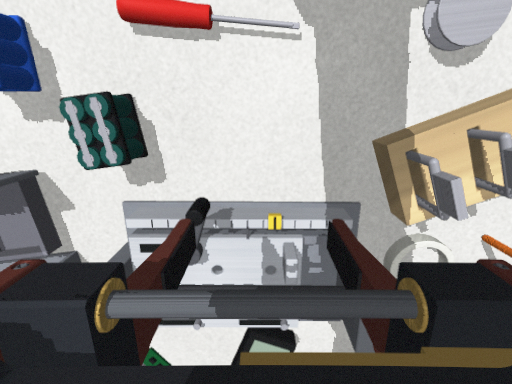

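```bash
python3 - <<'E'
from h import *
servo_line([.595,.055,.14],feed=.25)
c=snap('wrist','w2')
print(read_time(),read_tool_pos())
for P in [(.542,.071,.06),(.563,.0366,.055),(.592,.085,.079),(.545,-.02,.115)]: print(proj(c,P))
a=cv2.resize(c['pixels'][60:260,130:390],None,fx=3,fy=3,interpolation=cv2.INTER_CUBIC);cv2.imwrite('pics/w2c.png',a)
for t in ['pointer','mark','tab','lever_knob']:
    for m in masks_of(t,'wrist'):
        u,v=m['uv'];print(t,round(m['p'],2),np.round([u,v],1),int(m['region'].sum()),np.round(pix(c,u,v),3))
E
```

```text
4.075 [0.59466195 0.05542052 0.14113996]
[273.47023013 138.14144776]
[238.2226477  163.42274028]
[294.57976041 196.61972837]
[148.76467522 162.75957734]
pointer 0.74 [210.1 200.8] 15803 [0.597 0.005 0.056]
tab 0.89 [210.7 201.9] 15541 [0.599 0.006 0.055]
tab 0.4 [225.3 205.3] 51238 [0.603 0.019 0.055]
lever_knob 0.69 [165.5 145.9] 2708 [ 0.539 -0.021  0.074]
lever_knob 0.46 [52.6 34.9] 6398 [ 0.448 -0.093  0.065]
```

View pics/w2c.png

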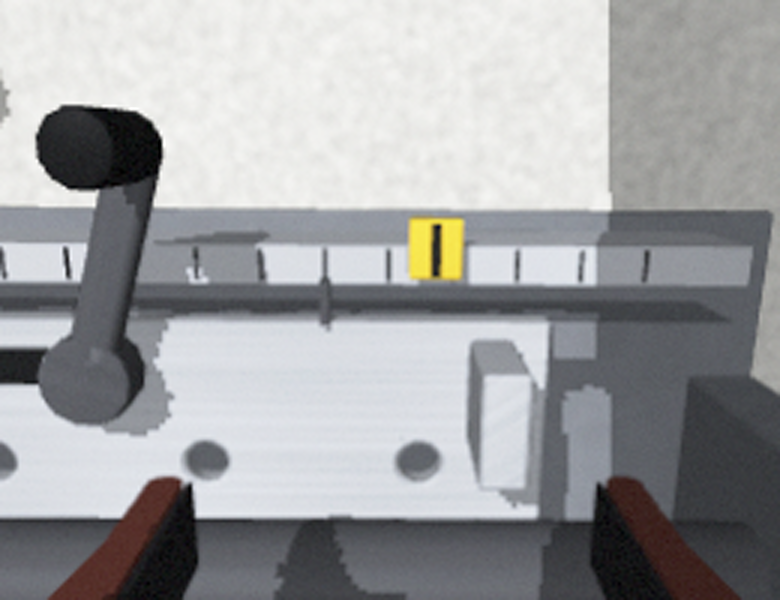

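```bash
cat >> h.py <<'E'
CX=np.array([np.cos(CY),np.sin(CY)]);CYv=np.array([-np.sin(CY),np.cos(CY)])
def inC(p,o=(.6376,0)): d=np.array(p[:2])-np.array(o); return np.array([d@CX,d@CYv])
E
python3 - <<'E'
from h import *
c=snap('wrist')
f=lambda a,b:(130+(a-1)/3.,60+(b-1)/3.)
for n,(a,b),z in [('ptr',(325,281),.055),('ptrbase',(327,322),.055),('mark',(436,250),.06),('tab',(508,431),.097),('scale',(325,262),.055),('axis',(92,378),.085),('knob',(75,148),.115),('h1',(207,460),.055),('h2',(418,460),.055),('h0',(-3,461),.055)]:
    u,v=f(a,b);p=pix(c,u,v);q=pix(c,u,v,z);print(n,np.round(p,4),np.round(q,4),inC(q).round(4))
P=cloud(c);m=(P[...,2]>.088)&(P[...,2]<.102)&(P[...,1]>.06)&(P[...,1]<.12)&(P[...,0]<.61)&(P[...,0]>.55)
vv,uu=np.where(m);print(m.sum(),uu.min(),uu.max(),vv.min(),vv.max(),rect(P,m))
# scale line direction check
a,b=pix(c,*f(196,262),.056),pix(c,*f(646,265),.056);print(np.arctan2(-(b-a)[0],(b-a)[1]))
E
```

```text
ptr [0.5541 0.0372 0.0566] [0.5543 0.0371 0.055 ] [-0.0862  0.0295]
ptrbase [0.5674 0.0362 0.0547] [0.5673 0.0362 0.055 ] [-0.0732  0.0298]
mark [0.5471 0.0719 0.06  ] [0.5471 0.0719 0.06  ] [-0.0965  0.0635]
tab [0.5926 0.0863 0.0973] [0.5928 0.0864 0.097 ] [-0.0523  0.082 ]
scale [0.549  0.0374 0.0512] [0.5485 0.0378 0.055 ] [-0.0921  0.0297]
axis [ 0.5742 -0.0335  0.073 ] [ 0.571  -0.0285  0.085 ] [-0.0638 -0.0343]
knob [ 0.5099 -0.009   0.1153] [ 0.5099 -0.0091  0.115 ] [-0.1264 -0.0204]
h1 [ 0.6287 -0.022   0.008 ] [ 0.6103 -0.0087  0.055 ] [-0.0264 -0.0111]
h2 [0.6362 0.0609 0.0078] [0.6166 0.0611 0.055 ] [-0.0264  0.059 ]
h0 [ 0.6216 -0.1039  0.0081] [ 0.6044 -0.0776  0.055 ] [-0.0261 -0.0803]
727 288 307 180 221 (array([0.59193884, 0.08537254]), (14.057449340820312, 33.785457611083984), 84.5301284790039)
-0.095350672327818
```

```bash
sed -i 's/^CY=.*/CY=-0.092/' h.py; python3 - <<'E'
from h import *
move_gripper(.45,20)
move_to([.592,.0855,.115],down(np.pi/2+CY))
servo_line([.592,.0855,.064],feed=.15)
print(read_force(),read_gripper_width())
move_gripper(0.0,25)
print(read_gripper_width()*88,read_force(),read_tool_pos())
p=np.array(read_tool_pos())
c=snap('wrist','w3a')
d=.0338
p[:2]+=CYv*d
servo_line(p.tolist(),feed=.06)
wait(.3)
print(read_tool_pos(),read_force(),read_time())
c=snap('wrist','w3')
a=cv2.resize(c['pixels'][60:260,130:390],None,fx=3,fy=3,interpolation=cv2.INTER_CUBIC);cv2.imwrite('pics/w3c.png',a)
E
```

```text
[ 0.29539286 -0.92415758 -0.33213243] 0.4514832848681798
13.70778387639449 [0.10552196 3.33623573 3.0764765 ] [0.59248027 0.08594067 0.06489705]
[0.59559941 0.11946283 0.06489623] [-0.90907926 -2.44808515  3.43508201] 7.575
```

View pics/w3c.png

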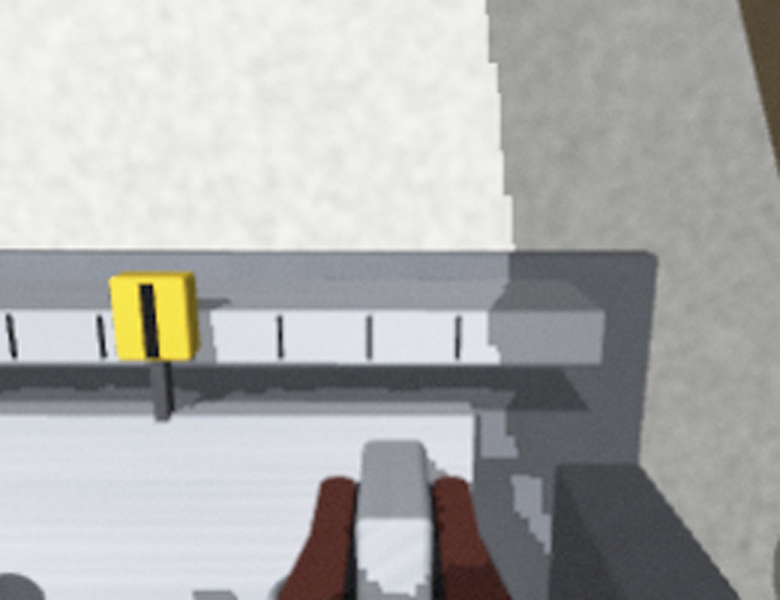

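```bash
python3 - <<'E'
from h import *
c=snap('wrist')
f=lambda a,b:(130+(a-1)/3.,60+(b-1)/3.)
for n,(a,b),z in [('m1',(147,290),.06),('m2',(153,355),.06),('p1',(161,368),.055),('p2',(163,414),.055),('p1',(161,368),.051),('p2',(163,414),.051)]:
    u,v=f(a,b);q=pix(c,u,v,z);print(n,pix(c,u,v)[2].round(4),np.round(q,4),inC(q).round(4))
I=c['pixels'];G=I.sum(2).astype(int)
for v in [158,165,172,178,184,188,192,196]:print(v,G[v,168:200].tolist())
E
```

```text
m1 0.0612 [0.54   0.0725 0.06  ] [-0.1038  0.0632]
m2 0.2273 [0.554  0.0712 0.06  ] [-0.0898  0.0632]
p1 0.0573 [0.5583 0.0707 0.055 ] [-0.0855  0.0631]
p2 0.0555 [0.569  0.0693 0.055 ] [-0.0747  0.0627]
p1 0.0573 [0.5593 0.0694 0.051 ] [-0.0844  0.062 ]
p2 0.0555 [0.5702 0.068  0.051 ] [-0.0733  0.0615]
158 [554, 556, 555, 563, 559, 561, 557, 555, 352, 122, 97, 107, 98, 329, 529, 555, 558, 557, 552, 554, 556, 556, 542, 449, 288, 218, 226, 351, 440, 461, 462, 459]
165 [566, 557, 555, 554, 555, 558, 555, 552, 491, 270, 119, 117, 100, 93, 500, 555, 550, 553, 554, 553, 554, 556, 553, 514, 358, 231, 220, 257, 391, 444, 438, 442]
172 [607, 560, 552, 551, 550, 555, 553, 549, 547, 417, 205, 103, 93, 112, 284, 513, 557, 550, 550, 553, 550, 553, 545, 539, 458, 295, 228, 220, 340, 425, 440, 441]
178 [624, 583, 547, 557, 554, 557, 553, 552, 548, 553, 340, 109, 99, 99, 94, 441, 540, 552, 550, 552, 553, 556, 550, 554, 518, 351, 243, 386, 440, 438, 447, 438]
184 [201, 211, 197, 217, 209, 213, 217, 218, 214, 211, 219, 216, 271, 289, 299, 299, 236, 150, 111, 190, 208, 216, 207, 219, 214, 206, 214, 208, 206, 204, 201, 208]
188 [229, 200, 209, 207, 206, 208, 216, 205, 213, 202, 208, 207, 250, 281, 296, 289, 282, 179, 111, 148, 186, 211, 212, 213, 203, 220, 205, 213, 208, 192, 199, 212]
192 [295, 304, 300, 311, 299, 301, 306, 304, 296, 302, 304, 302, 294, 299, 289, 283, 283, 204, 126, 154, 265, 300, 295, 302, 296, 291, 299, 262, 261, 219, 220, 203]
196 [453, 453, 464, 449, 458, 447, 455, 451, 455, 459, 459, 450, 455, 348, 286, 281, 295, 238, 145, 121, 280, 370, 387, 436, 454, 424, 439, 452, 457, 450, 455, 457]
```

```bash
python3 - <<'E'
from h import *
c=snap('wrist')
for n,(u,v),z in [('m158',(178.5,158),.06),('m165',(179.2,165),.06),('m172',(179.8,172),.06),('m178',(180.5,178),.06),('p184',(182,184),.0572),('p188',(182.1,188),.0572),('p196',(182.6,196),.0572)]:
    q=pix(c,u,v,z);print(n,np.round(q,4),inC(q).round(4))
E
```

```text
m158 [0.541  0.0721 0.06  ] [-0.1028  0.063 ]
m165 [0.5455 0.0718 0.06  ] [-0.0983  0.063 ]
m172 [0.55   0.0713 0.06  ] [-0.0938  0.063 ]
m178 [0.5539 0.071  0.06  ] [-0.0898  0.0631]
p184 [0.5587 0.0704 0.0572] [-0.085   0.0628]
p188 [0.5614 0.0699 0.0572] [-0.0823  0.0626]
p196 [0.567  0.0693 0.0572] [-0.0767  0.0625]
```

```bash
python3 - <<'E'
from h import *
move_gripper(.35,20)
p=np.array(read_tool_pos());p[2]=.135
servo_line(p.tolist(),feed=.2)
servo_line([.605,.03,.155],feed=.25)
c=snap('wrist','w4'); print(read_tool_pos(),read_time())
a=cv2.resize(c['pixels'][60:260,130:390],None,fx=3,fy=3,interpolation=cv2.INTER_CUBIC);cv2.imwrite('pics/w4c.png',a)
P=cloud(c);x,y,z=P[...,0],P[...,1],P[...,2]
m=(z>.108)&(z<.12)&(x<.56)&(y<.03)&(y>-.06); print('knob',m.sum(),rect(P,m),np.nanmedian(P[m],0))
m=(z>.068)&(z<.09)&(x>.55)&(x<.6)&(y<.0)&(y>-.06); print('hub',m.sum(),rect(P,m),np.nanmedian(P[m],0))
E
```

```text
[0.6043316  0.03047866 0.15317284] 9.2833
knob 597 (array([ 0.50963919, -0.00882536]), (18.132816314697266, 18.201528549194336), 23.10968017578125) [ 0.50977241 -0.00808382  0.11490483]
hub 912 (array([ 0.56772864, -0.03454562]), (27.54082679748535, 38.65198516845703), 82.58435821533203) [ 0.5698758  -0.03218649  0.07406901]
```

View pics/w4c.png

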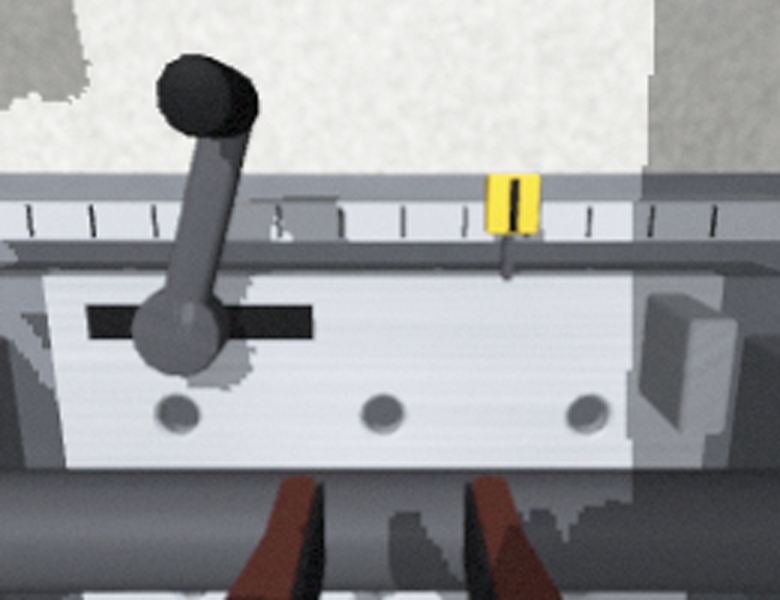

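```bash
python3 - <<'E'
from h import *
c=snap('wrist')
f=lambda a,b:(130+(a-1)/3.,60+(b-1)/3.)
I=c['pixels'];G=I.sum(2).astype(int)
for v in [122,126,130,134,142,145,148,150]:print(v,G[v,290:310].tolist())
u,v=f(180,328);q=pix(c,u,v,.074);print('hub',q,inC(q))
for a,b in [(179,413),(383,412),(587,412)]:
    q=pix(c,*f(a,b),.055);print('hole',q,inC(q))
E
```

```text
122 [425, 342, 476, 563, 567, 566, 567, 563, 531, 368, 96, 118, 441, 565, 561, 554, 559, 560, 535, 458]
126 [418, 381, 504, 563, 560, 564, 560, 560, 500, 264, 114, 168, 446, 559, 560, 561, 555, 558, 513, 417]
130 [565, 409, 513, 560, 555, 560, 556, 557, 459, 168, 113, 171, 454, 555, 557, 556, 556, 555, 530, 487]
134 [565, 459, 539, 557, 556, 558, 558, 553, 457, 181, 113, 268, 481, 554, 555, 553, 555, 538, 470, 399]
142 [305, 304, 300, 306, 306, 303, 254, 248, 297, 292, 294, 296, 299, 306, 298, 307, 298, 299, 294, 301]
145 [308, 303, 303, 306, 300, 307, 258, 252, 295, 283, 294, 309, 308, 291, 306, 306, 301, 301, 300, 299]
148 [211, 221, 216, 222, 218, 213, 211, 258, 292, 283, 245, 220, 217, 212, 224, 219, 217, 221, 217, 214]
150 [313, 312, 313, 314, 316, 288, 238, 260, 286, 292, 259, 232, 236, 268, 283, 305, 315, 318, 317, 325]
hub [ 0.57246095 -0.03254642  0.074     ] [-0.06187353 -0.03839312]
hole [ 0.60557636 -0.04339205  0.055     ] [-0.02790177 -0.04615056]
hole [0.61163266 0.02585464 0.055     ] [-0.0282328   0.02335968]
hole [0.6180284  0.09512526 0.055     ] [-0.02822801  0.09292493]
```

```bash
python3 - <<'E'
from h import *
c=snap('wrist')
for n,(u,v),z in [('m122',(300.6,122),.06),('m126',(300.4,126),.06),('m130',(300.1,130),.06),('m134',(299.9,134),.06),('p148',(298.5,148),.0572),('p150',(298.4,150),.0572)]:
    q=pix(c,u,v,z);print(n,np.round(q,4),inC(q).round(4))
E
```

```text
m122 [0.5409 0.0733 0.06  ] [-0.103   0.0641]
m126 [0.5445 0.0729 0.06  ] [-0.0995  0.064 ]
m130 [0.5481 0.0725 0.06  ] [-0.0958  0.0639]
m134 [0.5517 0.0721 0.06  ] [-0.0922  0.0639]
p148 [0.5651 0.0705 0.0572] [-0.0787  0.0636]
p150 [0.567  0.0703 0.0572] [-0.0767  0.0636]
```

```bash
cat >> h.py <<'E'
AX=np.array([.5743,-.0333])
def lev(th,r=.07):
    p=AX+r*(-np.cos(th)*CX+np.sin(th)*CYv); t=np.sin(th)*CX+np.cos(th)*CYv
    return p,np.arctan2(t[1],t[0])
E
python3 - <<'E'
from h import *
k=np.array([.5096,-.0088]);d=inC(k,AX);th0=np.arctan2(d[1],-d[0]);print('th0',th0,np.hypot(*d))
p,yw=lev(th0);print(p,yw)
for th in [th0,.8,1.3]:
    q,y=lev(th);print(ik([*q,.08],down(y)))
move_gripper(.55,8)
move_to([*k,.15],down(yw))
servo_line([*k,.084],feed=.15)
print(read_force())
move_gripper(0,8);print(read_gripper_width()*88,read_tool_pos(),read_force())
r=np.hypot(*d)
for th in list(np.arange(th0+.12,1.30,.12))+[1.3,1.33]:
    q,y=lev(th); servo_line([*q,.084],feed=.08,frame=down(y))
    print(round(th,2),np.round(read_force(),1),np.round(np.array(read_tool_pos())[:2]-q,4))
    if np.linalg.norm(read_force())>25: break
print(read_time())
snap('wrist','w5')
E
```

```text
th0 0.2699850053347361 0.0691833795069307
[ 0.5088363  -0.00851081] 1.2088113214601606
[-8.35840554e-02 -1.36532750e-01  1.70748761e+00 -4.44089210e-16
  1.57063780e+00 -1.29239538e+00]
[-2.41810323e-02 -7.62477734e-02  1.65147452e+00 -4.44089210e-16
  1.56636591e+00 -7.02977359e-01]
[ 2.81917141e-03  1.09329934e-02  1.56619404e+00 -4.44089210e-16
  1.56446562e+00 -1.75977155e-01]
[ 0.62979356  0.57514747 -0.27139518]
18.336878027185712 [ 0.50984023 -0.00880154  0.08453873] [-0.05771734  0.18752518  2.15316312]
0.39 [ 4.5 -2.4  0.8] [ 0.001  -0.0003]
0.51 [ 3.4 -2.9  0.7] [ 0.0009 -0.0006]
0.63 [ 4.2 -2.6  1.9] [ 0.0008 -0.0008]
0.75 [ 3.6 -3.2  1.6] [ 0.0007 -0.0009]
0.87 [ 3.6 -4.2  0.7] [ 0.0007 -0.001 ]
0.99 [ 2.5 -4.3  2.1] [ 0.0005 -0.0011]
1.11 [ 3.  -5.3  2.4] [ 0.0004 -0.0012]
1.23 [ 1.7 -4.8  2.2] [ 0.0003 -0.0012]
1.3 [ 0.4 -4.9  3.2] [ 0.0001 -0.0013]
1.33 [-7.4 -5.4  7. ] [-0.0019 -0.0018]
14.1667
```

```bash
python3 - <<'E'
from h import *
for th in [1.36,1.39]:
    q,y=lev(th); servo_line([*q,.084],feed=.05,frame=down(y)); wait(.2)
    t=read_tool_pos();d=inC(t,AX);print(np.round(read_force(),1),np.arctan2(d[1],-d[0]),np.hypot(*d))
    if np.linalg.norm(read_force())>25: break
move_gripper(.5,8)
p=list(read_tool_pos()); p[2]=.16
servo_line(p,feed=.2)
servo_line([.585,.03,.19],feed=.25,frame=down(np.pi/2+CY))
snap('wrist','w6');snap('top','top6'); print(read_time())
E
```

```text
[-14.5  -8.8  11. ] 1.3005571241034088 0.06834374441901785
[-14.7  -8.9  10.9] 1.3290540172432317 0.0679161286764454
17.8333
```

View pics/w6.png

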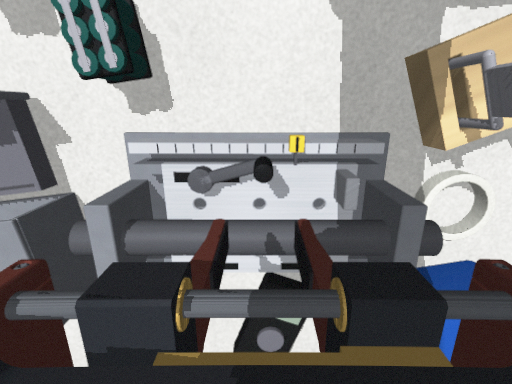

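View pics/top6.png

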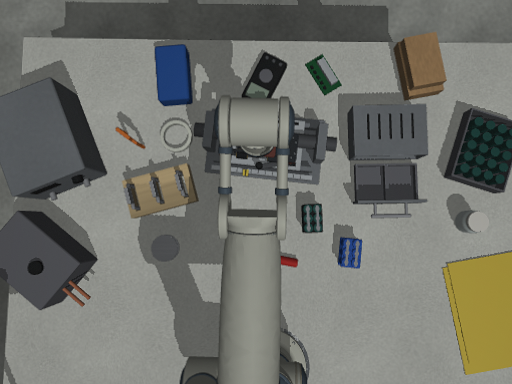

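```bash
python3 - <<'E'
from h import *
servo_line([.715,.025,.20],feed=.25)
c=snap('wrist','w7'); print(read_tool_pos(),read_time())
a=cv2.resize(c['pixels'][20:220,130:390],None,fx=3,fy=3,interpolation=cv2.INTER_CUBIC);cv2.imwrite('pics/w7c.png',a)
E
```

```text
[0.71433427 0.02510103 0.20001478] 18.5583
```

View pics/w7c.png

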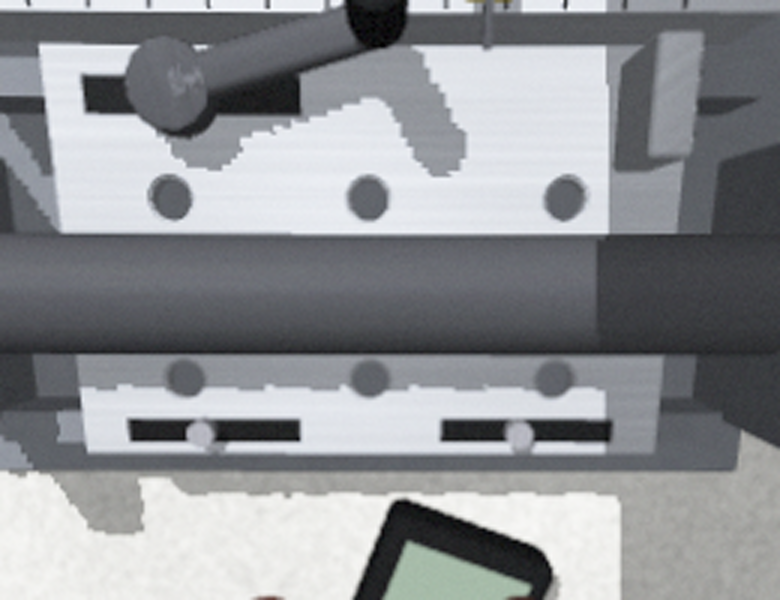

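```bash
python3 - <<'E'
from h import *
c=snap('wrist')
f=lambda a,b:(130+(a-1)/3.,20+(b-1)/3.)
F=[pix(c,*f(a,b),.055) for a,b in [(171,198),(368,198),(566,198)]]
B=[pix(c,*f(a,b),.055) for a,b in [(185,378),(370,378),(554,378)]]
for a,b in zip(F,B):
    d=b-a; print(np.round(a,4),np.round(b,4),'mid',np.round((a+b)/2,4),'dist',np.linalg.norm(d),'yaw',np.arctan2(d[1],d[0]))
d=F[2]-F[0];print(np.linalg.norm(d),np.arctan2(-d[0],d[1]));d=B[2]-B[0];print(np.linalg.norm(d),np.arctan2(-d[0],d[1]))
# depth refined tube center
P=cloud(c);
for yy in (-.04,.03,.1):
    m=(abs(P[...,1]-yy)<.004)&(P[...,2]>.07)&(P[...,2]<.1)&(P[...,0]>.6)&(P[...,0]<.69)
    Q=P[m]; A=np.c_[2*Q[:,0],2*Q[:,2],np.ones(len(Q))];s=np.linalg.lstsq(A,(Q[:,0]**2+Q[:,2]**2),rcond=None)[0];print('tube',yy,s[:2],np.sqrt(s[2]+s[0]**2+s[1]**2))
E
```

```text
[ 0.6062 -0.0446  0.055 ] [ 0.6695 -0.0505  0.055 ] mid [ 0.6378 -0.0476  0.055 ] dist 0.06357134116763319 yaw -0.09322354936301837
[0.6124 0.025  0.055 ] [0.6758 0.0193 0.055 ] mid [0.6441 0.0221 0.055 ] dist 0.06367997683793375 yaw -0.08947943332677745
[0.6189 0.095  0.055 ] [0.6823 0.0888 0.055 ] mid [0.6506 0.0919 0.055 ] dist 0.06363750308851888 yaw -0.09731902418176563
0.1402219552229483 -0.09099489979737573
0.13996119966055 -0.09145965164654656
tube -0.04 [0.63907327 0.07567737] 0.019553995240878138
tube 0.03 [0.64550649 0.0757293 ] 0.019604993010627805
tube 0.1 [0.65212098 0.07578657] 0.019585214416346617
```

```bash
sed -i 's/^CY=.*/CY=-0.0915/' h.py; cat >> h.py <<'E'
ST=[np.array([.6380,-.0476]),np.array([.6443,.0221]),np.array([.6508,.0919])]
E
python3 - <<'E'
from h import *
RY=.27
servo_line([.6,.1,.25],feed=.35)
move_to([.568,.336,.23],down(np.pi/2+RY))
c=snap('wrist','w8'); print(read_tool_pos(),read_time())
a=cv2.resize(c['pixels'][20:220,130:390],None,fx=3,fy=3,interpolation=cv2.INTER_CUBIC);cv2.imwrite('pics/w8c.png',a)
P=cloud(c);x,y,z=P[...,0],P[...,1],P[...,2]
for t in ((.506,.2486),(.4914,.3166),(.471,.383)):
    m=(np.hypot(x-t[0],y-t[1])<.033)&(z>.108)&(z<.125)
    print(m.sum(),rect(P,m),np.nanmedian(P[m],0).round(4))
E
```

```text
[0.56898774 0.33425024 0.22992992] 20.175
552 (array([0.51194818, 0.24890302]), (43.11365509033203, 10.509319305419922), 15.864094734191895) [0.511  0.2496 0.1169]
467 (array([0.49245016, 0.31584409]), (43.07512664794922, 9.023917198181152), 15.344884872436523) [0.4919 0.3156 0.1171]
569 (array([0.47305994, 0.38351004]), (43.022151947021484, 10.242934226989746), 16.22614860534668) [0.4724 0.3827 0.1169]
```

View pics/w8.png

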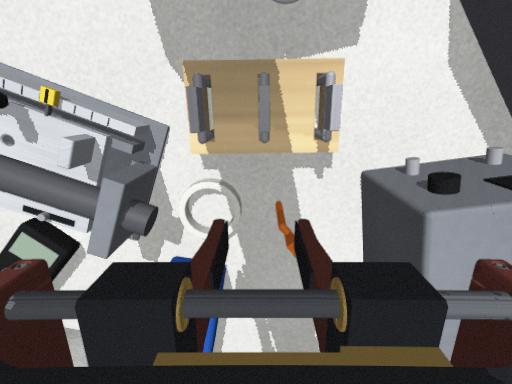

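View pics/w8c.png

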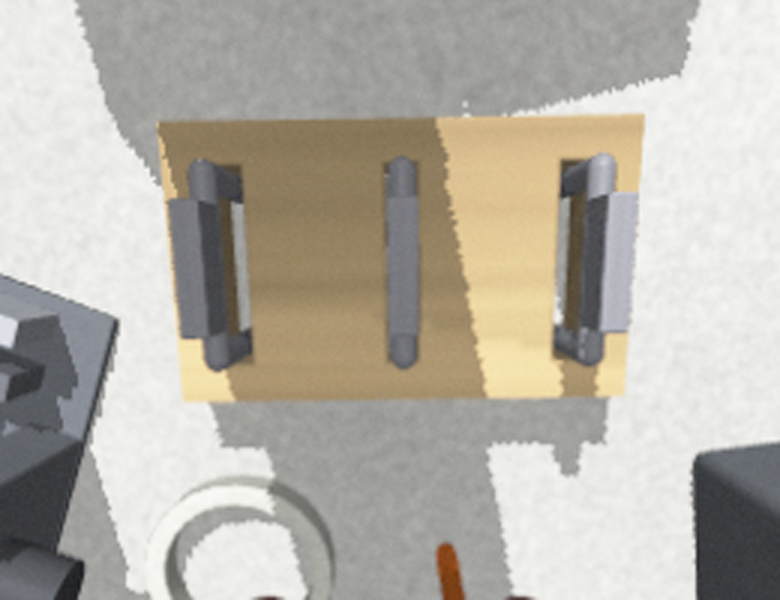

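```bash
cat >> h.py <<'E'
RY=.278
LUG=[np.array([.5119,.2489]),np.array([.4925,.3158]),np.array([.4731,.3835])]
def pick(i):
    l=LUG[i];o=down(np.pi/2+RY)
    move_gripper(.3,40)
    move_to([*l,.15],o); servo_line([*l,.088],feed=.12)
    print('pre',np.round(read_force(),1))
    move_gripper(0,40); print('w',read_gripper_width()*88,np.round(read_tool_pos(),4))
    servo_line([*l,.235],feed=.2); print('w',read_gripper_width()*88,np.round(read_force(),1))
def hover(j,z=.235,z2=.165):
    s=ST[j];o=down(np.pi/2+CY)
    move_to([*s,z],o); servo_line([*s,z2],feed=.15); print('hover',np.round(read_tool_pos(),4),np.round(read_force(),1),read_time())
E
python3 - <<'E'
from h import *
pick(0); snap('wrist','w9a')
hover(0)
c=snap('wrist','w9')
E
```

```text
pre [-0.9 -1.3  1.2]
w 9.68924474597701 [0.5125 0.2487 0.089 ]
w 9.812411412679822 [ 0.3  0.8 -1.6]
hover [ 0.6382 -0.047   0.1659] [ 0.2 -0.5 -1.5] 25.1083
```

View pics/w9.png

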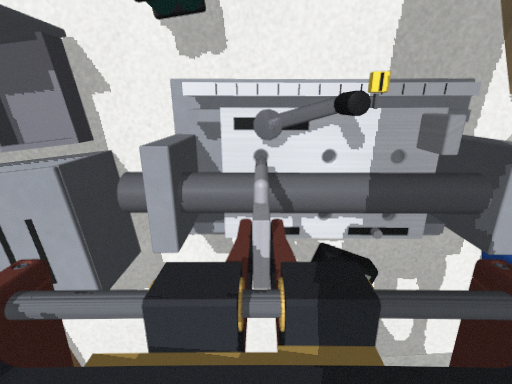

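```bash
cat >> h.py <<'E'
def lower(j,off=(0,0)):
    s=ST[j]+np.array(off)
    for z in [.155,.148,.144,.141,.138,.134,.13,.122,.114,.108,.105,.103,.101,.099]:
        servo_line([*s,z],feed=.06)
        f=np.array(read_force());t=np.array(read_tool_pos());print(z,np.round(f,1),np.round(t,4),round(read_gripper_width()*88,1))
        if f[2]>14 or np.hypot(f[0],f[1])>15: break
    return t
E
python3 - <<'E'
from h import *
lower(0)
E
```

```text
0.155 [ 0.   1.2 -2.1] [ 0.6378 -0.0476  0.1546] 10.2
0.148 [-0.1  0.8 -1. ] [ 0.6377 -0.0476  0.1472] 9.6
0.144 [ 0.1  0.1 -1.7] [ 0.6378 -0.0476  0.1436] 9.7
0.141 [-0.4  0.3 -2.2] [ 0.6379 -0.0476  0.1407] 9.2
0.138 [ 0.4  1.1 -1.8] [ 0.6379 -0.0476  0.1377] 9.7
0.134 [ 0.1  0.4 -1.7] [ 0.6378 -0.0476  0.1335] 10.0
0.13 [-0.   0.2 -1.4] [ 0.6378 -0.0476  0.1295] 10.0
0.122 [ 0.8 -0.2 -2.6] [ 0.6376 -0.0475  0.121 ] 10.0
0.114 [ 0.9  0.1 -1.6] [ 0.6376 -0.0476  0.1132] 9.6
0.108 [ 0.9  0.5 -1.7] [ 0.6377 -0.0475  0.1073] 9.8
0.105 [ 0.1 -0.  -1.5] [ 0.6379 -0.0476  0.1048] 9.9
0.103 [ 0.2 -0.2  2.6] [ 0.6383 -0.0476  0.104 ] 10.2
0.101 [-4.4  0.7 10.1] [ 0.6384 -0.0476  0.1038] 9.6
0.099 [-8.3 -0.4 16.7] [ 0.6384 -0.0476  0.1037] 10.2
```

```bash
cat >> h.py <<'E'
def release(j):
    t=np.array(read_tool_pos());servo_line([*ST[j],.104],feed=.05)
    move_gripper(.27,40);servo_line([*ST[j],.20],feed=.2);print('rel',read_time())
E
python3 - <<'E'
from h import *
release(0); pick(1); hover(1); snap('wrist','w10')
E
```

```text
rel 30.1417
pre [ 0.4 -0.7  0.3]
w 9.905096581318407 [0.493  0.3158 0.089 ]
w 9.946190079639678 [-0.2 -0.6 -2.5]
hover [0.6444 0.0228 0.1659] [ 1.2 -0.3 -1.5] 35.7167
```

View pics/w10.png

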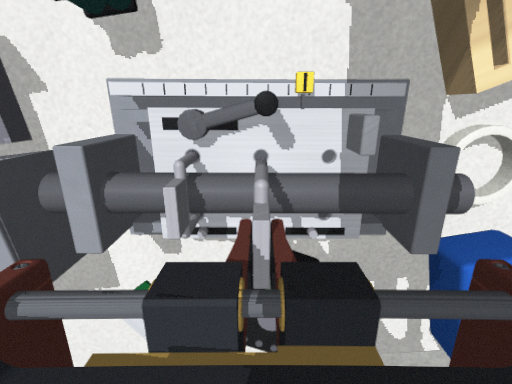

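First U-bolt is seated at station 0 (around pixel (180,195)); the second is aligned over station 1.

```bash
python3 - <<'E'
from h import *
t=lower(1)
if t[2]<.106:
    release(1); pick(2); hover(2); snap('wrist','w11')
E
```

```text
0.155 [ 0.1 -0.5 -1.4] [0.6441 0.0221 0.1546] 9.5
0.148 [-0.5  0.5 -2.5] [0.644  0.0221 0.1472] 9.7
0.144 [ 0.2  0.  -1.7] [0.6441 0.0221 0.1436] 10.0
0.141 [-0.3  0.5 -2.2] [0.6442 0.0221 0.1407] 9.7
0.138 [ 0.2  0.2 -1. ] [0.6442 0.0221 0.1377] 9.6
0.134 [-0.3 -0.5 -2.1] [0.6441 0.0221 0.1335] 9.9
0.13 [-0.3  0.3 -1.2] [0.6441 0.0221 0.1295] 9.6
0.122 [ 0.8  0.1 -1.4] [0.6439 0.0221 0.121 ] 9.8
0.114 [ 0.   0.6 -2.2] [0.6439 0.0221 0.1131] 9.8
0.108 [ 0.4 -0.7 -2.7] [0.644  0.0221 0.1073] 9.9
0.105 [ 0.3  0.4 -2.7] [0.6442 0.0221 0.1048] 9.9
0.103 [-1.6  0.2  3.1] [0.6446 0.0221 0.1041] 9.6
0.101 [-4.3 -0.3  9.8] [0.6447 0.0221 0.1038] 10.0
0.099 [-8.  -0.6 15.6] [0.6447 0.0221 0.1037] 10.0
rel 40.75
pre [-0.2  0.6  0.1]
w 10.00413691818062 [0.4735 0.3837 0.089 ]
w 9.851382944851457 [-0.1  0.1 -2.3]
hover [0.6508 0.0926 0.1659] [-0.  -0.5 -1.3] 46.3917
```

View pics/w11.png

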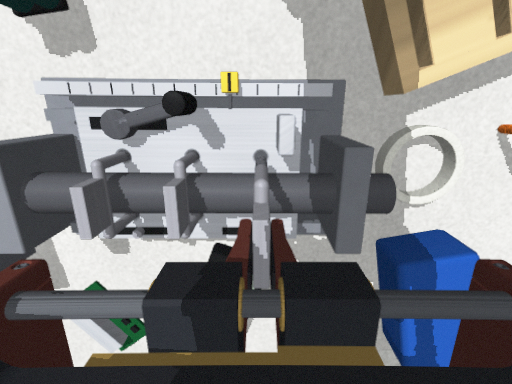

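```bash
python3 - <<'E'
from h import *
t=lower(2)
if t[2]<.106:
    release(2)
    move_to([.50,-.11,.25],down(np.pi/2+.035))
    c=snap('wrist','w12'); P=cloud(c);x,y,z=P[...,0],P[...,1],P[...,2]
    m=(z>.055)&(z<.075)&(np.hypot(x-.417,y+.116)<.08);print(m.sum(),rect(P,m),np.nanmedian(P[m],0))
    c=snap('top','top12'); P=cloud(c);x,y,z=P[...,0],P[...,1],P[...,2]
    m=(z>.055)&(z<.075)&(np.hypot(x-.417,y+.116)<.07);print(m.sum(),rect(P,m) if m.sum() else 0)
    print(read_time())
E
```

```text
0.155 [ 0.   0.2 -1.7] [0.6506 0.0918 0.1546] 9.5
0.148 [ 0.3  0.3 -2. ] [0.6505 0.0918 0.1472] 9.8
0.144 [ 0.3  0.2 -1.4] [0.6506 0.0919 0.1436] 10.1
0.141 [ 0.5  0.2 -1.3] [0.6507 0.0919 0.1407] 9.9
0.138 [ 0.1  0.4 -1.9] [0.6507 0.0919 0.1376] 10.0
0.134 [ 0.1 -0.1 -1.6] [0.6506 0.0919 0.1334] 9.6
0.13 [ 0.5  0.3 -2.1] [0.6506 0.0919 0.1295] 9.6
0.122 [-0.2 -1.2 -2.2] [0.6504 0.0919 0.121 ] 9.8
0.114 [ 0.2  0.5 -1.3] [0.6504 0.0919 0.1131] 9.7
0.108 [ 0.2 -0.2 -1.9] [0.6505 0.0919 0.1073] 9.8
0.105 [ 0.4  0.3 -2. ] [0.6507 0.0919 0.1048] 9.5
0.103 [-1.2 -0.   2.3] [0.6511 0.0919 0.1041] 9.9
0.101 [-4.  -0.1  9.8] [0.6512 0.0919 0.1039] 10.0
0.099 [-7.7 -0.6 16.9] [0.6512 0.0919 0.1037] 9.8
rel 51.425
2845 (array([ 0.42104648, -0.11717931]), (79.39421844482422, 54.80762481689453), 2.2291619777679443) [ 0.41898074 -0.11711804  0.06409733]
522 (array([ 0.41734479, -0.11661592]), (80.3621597290039, 53.17828369140625), 1.2469873428344727)
52.5333
```

View pics/w12.png

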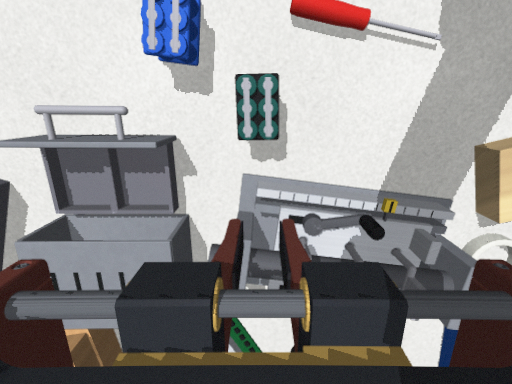

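View pics/top12.png

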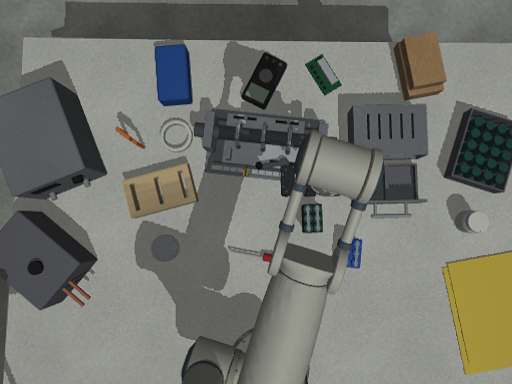

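```bash
python3 - <<'E'
from h import *
move_to([.60,-.325,.23],down(np.pi/2+.035))
c=snap('wrist','w13'); P=cloud(c);x,y,z=P[...,0],P[...,1],P[...,2]; print(read_tool_pos(),read_time())
B=lambda x0,x1,y0,y1,z0,z1:(x>x0)&(x<x1)&(y>y0)&(y<y1)&(z>z0)&(z<z1)
for n,m in [('front',B(.4,.52,-.5,-.2,.082,.095)),('handle',B(.38,.46,-.45,-.25,.058,.08)),('housing',B(.55,.8,-.5,-.15,.09,.1)),
  ('wallsR',B(.475,.58,-.45,-.38,.028,.04)),('div',B(.475,.58,-.36,-.30,.028,.04)),('wallsL',B(.475,.58,-.26,-.2,.028,.04)),
  ('floor0',B(.475,.58,-.40,-.34,.008,.017)),('floor1',B(.475,.58,-.32,-.25,.008,.017))]:
    print(n,m.sum(),rect(P,m) if m.sum() else '',np.nanmedian(P[m],0).round(4))
E
```

```text
[ 0.60039484 -0.32347445  0.23110939] 53.525
front 1671 (array([ 0.47176343, -0.32947122]), (8.602946281433105, 186.3813934326172), 2.098039150238037) [ 0.4722 -0.3297  0.0892]
handle 1577 (array([ 0.44307013, -0.33103058]), (109.14778900146484, 33.79605484008789), 89.96839904785156) [ 0.4349 -0.3299  0.0705]
housing 14060 (array([ 0.66349811, -0.28602869]), (140.32565307617188, 275.1839904785156), 2.0010826587677) [ 0.6405 -0.3192  0.0954]
wallsR 600 (array([ 0.52886615, -0.39874463]), (102.13157653808594, 40.87739562988281), 2.0240278244018555) [ 0.5254 -0.4106  0.034 ]
div 892 (array([ 0.52777063, -0.33170505]), (104.92735290527344, 58.93428039550781), 1.9855544567108154) [ 0.5346 -0.3287  0.0342]
wallsL 534 (array([ 0.52646429, -0.24793523]), (20.53554916381836, 102.59418487548828), 88.6336898803711) [ 0.5279 -0.2444  0.0341]
floor0 3442 (array([ 0.52661841, -0.36995258]), (101.41441345214844, 59.99169921875), 0.06383529305458069) [ 0.5237 -0.3699  0.0123]
floor1 3960 (array([ 0.52478662, -0.2849921 ]), (99.56843566894531, 69.97247314453125), 0.01545711513608694) [ 0.5215 -0.2852  0.0123]
```

View pics/w13.png

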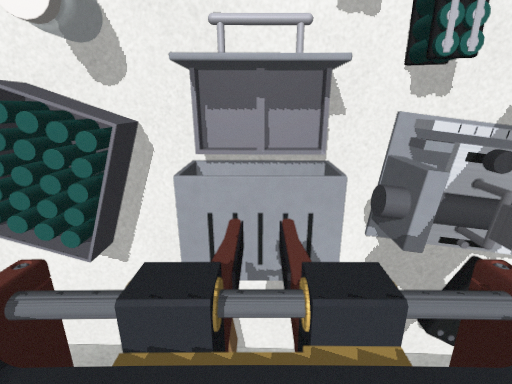

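```bash
python3 - <<'E'
from h import *
o=down(np.pi/2+.037)
move_gripper(1.0,30)
move_to([.44,-.13,.2],o)
c=snap('wrist');P=cloud(c);x,y,z=P[...,0],P[...,1],P[...,2]
m=(z>.055)&(z<.075)&(np.hypot(x-.417,y+.116)<.08);print(m.sum(),rect(P,m) if m.sum()>50 else '')
l=[.4205,-.117]
move_to([*l,.12],o);servo_line([*l,.030],feed=.12)
print(np.round(read_force(),1))
move_gripper(0,30);print(read_gripper_width()*88,read_tool_pos())
servo_line([*l,.17],feed=.15);print(np.round(read_force(),1),read_gripper_width()*88)
b=[.5275,-.3712]
servo_line([*b,.17],feed=.25);print(read_tool_pos(),read_time())
snap('wrist','w14')
E
```

```text
3158 (array([ 0.42037906, -0.11756992]), (79.241943359375, 54.853965759277344), 2.3339052200317383)
[0.4 0.7 1. ]
54.18676243553582 [ 0.42057091 -0.11698721  0.03014526]
[-0.1 -0.7 -2.3] 53.89655236657045
[ 0.52732653 -0.37064048  0.16974726] 59.9417
```

View pics/w14.png

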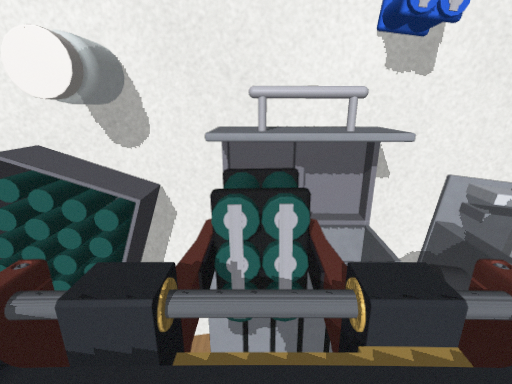

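```bash
python3 - <<'E'
from h import *
b=[.5275,-.3712]
for z in [.1,.06,.048,.045,.043,.0415,.040]:
    servo_line([*b,z],feed=.1);f=read_force();print(z,np.round(f,1),np.round(read_tool_pos(),4))
    if f[2]>6: break
move_gripper(.78,30)
servo_line([*b,.20],feed=.15)
servo_line([.60,-.325,.23],feed=.2)
c=snap('wrist','w15');P=cloud(c);x,y,z=P[...,0],P[...,1],P[...,2]
m=(z>.068)&(z<.082)&(np.hypot(x-.5275,y+.37)<.06)&(x>.48);print(rect(P,m),np.nanmedian(P[m],0))
B=lambda x0,x1,y0,y1,z0,z1:(x>x0)&(x<x1)&(y>y0)&(y<y1)&(z>z0)&(z<z1)
m=B(.4,.485,-.5,-.2,.083,.095);print(rect(P,m));print(read_time())
E
```

```text
0.1 [ 0.1 -0.7 -3.3] [ 0.5278 -0.3714  0.1009]
0.06 [-0.2 -1.  -2.5] [ 0.5274 -0.3712  0.0599]
0.048 [ 0.2 -0.8 -2.8] [ 0.5272 -0.371   0.0475]
0.045 [ 0.1  0.1 -2.2] [ 0.5275 -0.3712  0.0451]
0.043 [-1.6  0.5 -2.7] [ 0.5274 -0.3711  0.0429]
0.0415 [0.1 0.1 0.1] [ 0.5278 -0.3714  0.0422]
0.04 [-2.5  1.9  6.9] [ 0.5281 -0.3714  0.0422]
(array([ 0.5289884 , -0.37192099]), (78.95689392089844, 53.5966796875), 2.940378189086914) [ 0.52632162 -0.37155648  0.07615402]
(array([ 0.47172641, -0.32958588]), (8.849630355834961, 186.9010772705078), 2.052158832550049)
64.9917
```

View pics/w15.png

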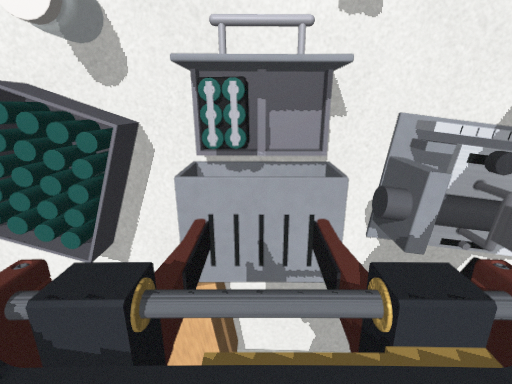

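```bash
python3 - <<'E'
from h import *
o=down(np.pi/2+.035);d=np.array([np.cos(.035),np.sin(.035)])
move_gripper(0,20)
move_to([.37,-.333,.2],o)
p0=np.array([.39,-.3325])
servo_line([*p0,.2],feed=.2);servo_line([*p0,.052],feed=.15)
s=0;last=0
while s<.17:
    s+=.01 if s<.13 else .003
    q=p0+d*s;servo_line([*q,.052],feed=.06)
    f=np.array(read_force());print(round(s,3),np.round(f,1),np.round(read_tool_pos(),4)[0])
    if f[0]<-16: break
print(read_time())
wait(.2)
c=snap('top','top16')
E
```

```text
0.01 [-0.  -0.7 -0.4] 0.4006
0.02 [-0.1  0.1  0.3] 0.4103
0.03 [ 0.1 -0.3  0.1] 0.4204
0.04 [-1.  -0.3  0.1] 0.4304
0.05 [ 0.6 -0.3  0.2] 0.4404
0.06 [ 0.3 -0.8 -0.5] 0.4503
0.07 [-0.2  0.2 -0. ] 0.4603
0.08 [0.2 0.7 0.6] 0.4703
0.09 [ 1.  -0.9  0.6] 0.4803
0.1 [-0.  -0.3  0.5] 0.4903
0.11 [-0.1  0.5  0.4] 0.5003
0.12 [-0.1  0.5 -0.6] 0.5103
0.13 [-0.6 -0.2 -0.7] 0.5203
0.14 [0.1 0.2 0.4] 0.5303
0.143 [-1.5 -0.5  0.4] 0.5329
0.146 [-3.6  0.8  1. ] 0.5357
0.149 [-14.3   1.6   6.5] 0.5359
0.152 [-25.7   3.1  11.2] 0.536
73.8333
```

```bash
python3 - <<'E'
from h import *
p=np.array(read_tool_pos())
servo_line([p[0]-.05,p[1],.052],feed=.15);servo_line([p[0]-.05,p[1],.25],feed=.2)
move_to([.45,-.05,.33],down(np.pi/2))
goto_joints([1.3,-.1,1.3,0,1.8,0])
for n in ['scene','top']:
    c=snap(n,n+'17')
    if n=='top':
        P=cloud(c);x,y,z=P[...,0],P[...,1],P[...,2]
        B=lambda x0,x1,y0,y1,z0,z1:(x>x0)&(x<x1)&(y>y0)&(y<y1)&(z>z0)&(z<z1)
        m=B(.5,.8,-.5,-.15,.08,.1);print(rect(P,m))
        m=B(.5,.61,-.43,-.23,.06,.1);
        for xx in np.arange(.53,.61,.005): k=m&(abs(x-xx)<.0025);print(round(xx,3),k.sum(),np.nanmedian(z[k]).round(3) if k.sum() else '')
        for s in [(.638,-.0476),(.6443,.0221),(.6508,.0919)]:
            k=(np.hypot(x-s[0],y-s[1])<.03)&(z>.122);print(rect(P,k),np.nanmedian(P[k],0).round(4))
        k=(abs(x-.628)<.07)&(abs(y-.268)<.06)&(z>.015)&(z<.03);print('tape',np.nanmedian(P[k],0))
        cv2.imwrite('pics/t17d.png',cv2.resize(c['pixels'][95:215,190:440],None,fx=3,fy=3,interpolation=cv2.INTER_CUBIC))
print(read_time())
E
```

```text
(array([ 0.69131384, -0.30839465]), (212.08457946777344, 318.2972412109375), 1.5188332796096802)
0.53 0 
0.535 0 
0.54 1 0.07
0.545 66 0.068
0.55 77 0.07
0.555 33 0.07
0.56 13 0.069
0.565 11 0.068
0.57 11 0.069
0.575 10 0.069
0.58 13 0.069
0.585 116 0.082
0.59 142 0.088
0.595 130 0.092
0.6 135 0.094
0.605 129 0.094
(array([ 0.63538153, -0.04728811]), (9.852392196655273, 46.78276824951172), 84.44068908691406) [ 0.6339 -0.0463  0.1312]
(array([0.63939166, 0.0224929 ]), (10.128929138183594, 42.58700942993164), 84.4548568725586) [0.6386 0.023  0.1306]
(array([0.64681891, 0.0920649 ]), (9.95661735534668, 46.28562927246094), 85.14039611816406) [0.6471 0.0921 0.1311]
tape [0.65158767 0.27565845 0.02329335]
79.4167
```

View pics/t17d.png

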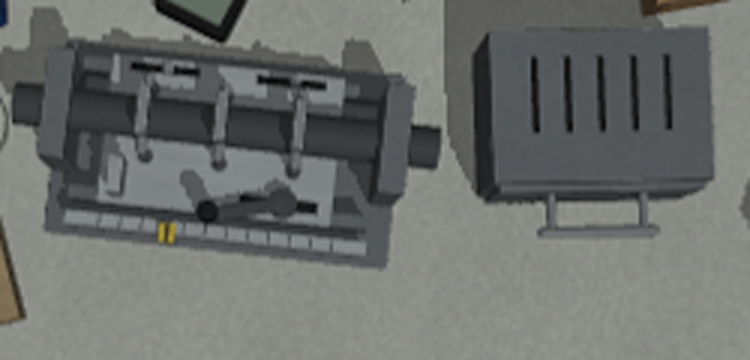

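View pics/scene17.png

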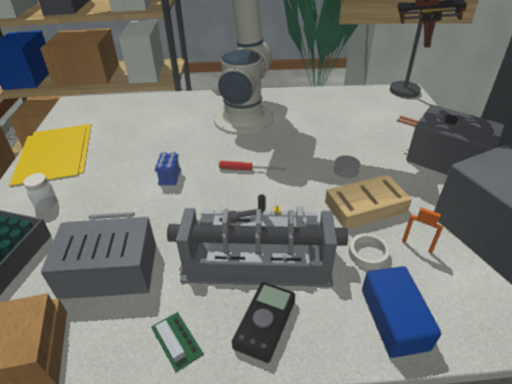

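```bash
python3 - <<'E'
from h import *
move_to([.605,.045,.20],down(np.pi/2+CY))
c=snap('wrist','w18');I=c['pixels']
cv2.imwrite('pics/w18c.png',cv2.resize(I[60:200,170:330],None,fx=5,fy=5,interpolation=cv2.INTER_CUBIC)[:600,:800])
P=cloud(c);x,y,z=P[...,0],P[...,1],P[...,2]
m=(z>.11)&(z<.12)&(x<.6)&(abs(y-.03)<.05);r=rect(P,m);print('knob',r);d=inC(r[0],AX);print('angle',np.arctan2(d[1],-d[0]),np.hypot(*d))
G=I.sum(2).astype(int);mk=proj(c,[.5481,.0725,.06]);pp=proj(c,[.566,.0704,.0572]);print(mk,pp)
for v in range(int(mk[1])-6,int(pp[1])+5,2):print(v,G[v,int(mk[0])-9:int(mk[0])+9].tolist())
print(int(mk[0])-9,read_time())
E
```

```text
knob (array([0.56130768, 0.03327023]), (17.838773727416992, 17.72352409362793), 84.2590560913086)
angle 1.2865520189510904 0.0678262143393128
[280.58516303 126.76561699] [279.62282436 142.94769177]
120 [464, 399, 506, 568, 565, 563, 563, 542, 375, 115, 194, 470, 561, 559, 558, 558, 506, 415]
122 [462, 393, 505, 565, 563, 566, 565, 526, 361, 127, 187, 468, 558, 556, 558, 562, 492, 415]
124 [490, 433, 508, 557, 559, 562, 562, 528, 347, 112, 276, 489, 558, 551, 555, 562, 503, 372]
126 [673, 577, 540, 560, 561, 564, 562, 526, 351, 113, 277, 494, 551, 556, 551, 552, 498, 421]
128 [676, 582, 543, 557, 558, 554, 559, 523, 343, 111, 270, 488, 553, 548, 551, 554, 496, 409]
130 [674, 582, 535, 554, 555, 560, 552, 523, 349, 121, 267, 490, 554, 553, 551, 544, 485, 411]
132 [672, 560, 529, 558, 557, 557, 564, 478, 279, 206, 306, 499, 558, 558, 558, 548, 510, 427]
134 [670, 673, 642, 605, 514, 411, 380, 311, 283, 340, 401, 417, 420, 321, 336, 422, 450, 449]
136 [397, 395, 393, 396, 374, 337, 286, 271, 289, 304, 327, 326, 332, 333, 333, 328, 332, 338]
138 [299, 301, 295, 294, 304, 308, 269, 284, 290, 283, 303, 295, 296, 296, 298, 292, 291, 299]
140 [296, 302, 299, 295, 294, 314, 278, 280, 297, 290, 299, 303, 296, 305, 307, 299, 296, 302]
142 [259, 255, 252, 239, 259, 247, 238, 260, 290, 292, 279, 262, 259, 260, 267, 266, 259, 260]
144 [308, 311, 321, 315, 316, 319, 268, 259, 288, 274, 250, 237, 236, 277, 281, 279, 284, 285]
146 [589, 594, 593, 584, 595, 596, 514, 379, 326, 438, 556, 598, 598, 589, 596, 597, 595, 590]
271 81.9833
```

View pics/w18c.png

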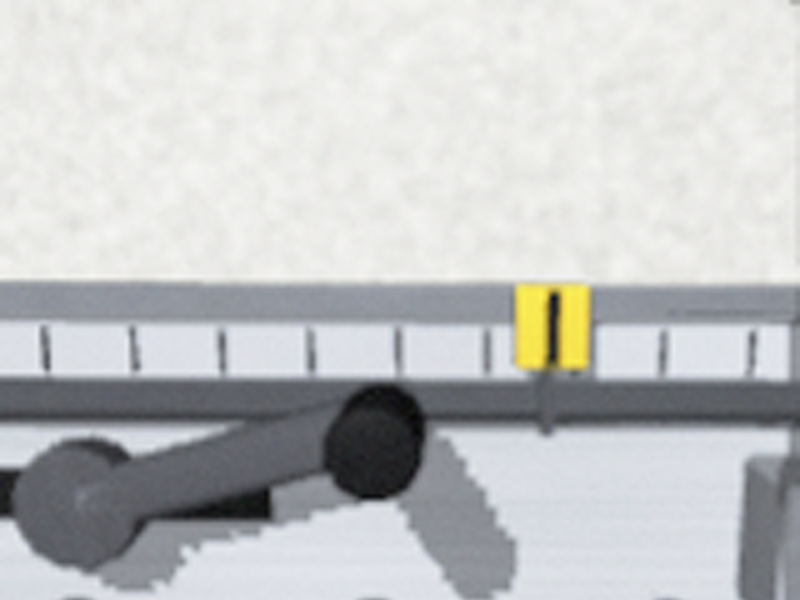

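```bash
python3 - <<'E'
from h import *
servo_line([.5,.04,.30],feed=.2); wait(.3); print(read_force(),read_time())
sign_off()
E
```

```text
[ 0.63395907 -0.41633026  0.93239309] 83.1583
the job is handed in; nothing more can be done
```

I finished the carrier and handed the job in at about 83 s of the 210 s.

- **Saddle plate:** I slid it about 34 mm to the mark. In the last wrist picture the pointer was still about 0.3–0.4 mm from the mark line.
- **Clamp lever:** I swung it until the force rose against its stop, before fitting any U-bolt. In the last picture the lever measured 1.29 rad against 1.30. My axis position could be off by about 2 mm, which is enough to explain the difference.
- **U-bolts:** Three were in the rack, and all three are set over the tube, one to a station, with both legs through the plate. Each stopped with force at the height where the crown rests on the tube, and the top camera put the lug tops at about 131 mm, where 132 mm is expected.
- **Cell block:** I found only one loose green block, and it stands upright in the right-hand bay. After releasing it I measured its top at 76 mm, where 77 mm is expected. The blue block and the crate of loose cells were left alone.
- **Drawer:** I pushed it in about 118 mm until the force rose to 26 N at the stop, and the pictures show the front panel flush with the housing. I could not see the block once the drawer was closed.
- **Tape:** I did not touch it, and the final pictures show it where it was.

One disagreement remains. The top camera put the U-bolt lugs 2–5 mm nearer the robot than the wrist camera's measured stations. I relied on the wrist camera because the legs went into the holes with almost no side force.

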